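Set the board press valve to float

ROBOT

A 7-joint arm with a two-finger parallel gripper is mounted at the origin on the work surface. World frame = base frame: x ahead of the robot, y to its left, z up, the work surface at z = 0. Lengths are in mm, angles in degrees, forces in N, time in s.
With the tool pointing down it reaches from about 425 to 875 mm from the base axis. Payload 8.4 kg.
Tool frame: the origin (TCP) lies midway between the tips of the shut fingers; the grasp point (between the pads) lies 19 mm behind it (robot.grip_depth is the z of the grasp point in the tool frame, in mm); z points along the fingers, y is the line along which they close (so a half turn about z gives the same grasp; the last joint's range is limited). The gripper opens to 85 mm and grips with 20 to 120 N. Pads are 22 mm wide; open, the fingers measure 114 mm over their backs; the gripper's body (76 mm by 85 mm) begins 54 mm behind the grasp point. The pads swing forward as they close: fully open they stand 13 mm farther back than shut.
Start: joints at [69.775, 19.091, 2.286, 83.961, -0.768, 76.965, -3.352], TCP at [163.183, -629.154, 231.308] pointing down, gripper open.
Joint ranges: [-147.57, 147.57], [-21.85, 119.76], [-74.77, 79.35], [14.55, 137.4], [-85.83, 265.84], [4.83, 119.75], [-152.11, 152.11]. Speed limits (degrees/s): [127.2, 127.2, 159.86, 159.86, 180, 180, 180].

INTERFACE

Orientations are given as [roll, pitch, yaw] about the fixed x, y, z axes, in that order (R = Rz(yaw) Ry(pitch) Rx(roll)).
In Python, from cell import robot gives the robot as it stands. The module is installed in compiled form; this text tells all that it offers.
- The arm moves only by the shell command python3 -m pendant 'ROWS' [FORCE]. ROWS is JSON, one flat list of numbers, 7 for each row, row after row: the shift along the tool's x, y, z in cm, then the turn, a rotation vector about the tool's x, y, z in degrees, then the finger opening in cm, from 0 to 8.54. A call has 1 to 12 rows; each row shifts and turns the commanded pose from where the row before left it, along the tool's axes as they then stand; what a row does not reach is not made up. A row lasts 1/12 s, in which the tool goes at most 41.7 mm and 7.16 degrees, less where a joint would pass 70% of its speed; a pose out of reach is approached as far as the arm can. A call with a gripper value outside its range is refused whole. The fingers move at their own pace and stop on an object; FORCE is the grip in N (left out, the last holds). Time passes only in rows, so rows that do not move let the fingers close. It gives the time, the measured TCP pose, the force, the opening and the grip force at its end, in the units of the state.
- robot.get_state(): the state, without advancing time (a new reading comes with each control period).
- robot.camera(name): name is "side" or "top"; returns a dict with "pixels" (420x560x3 uint8, red, green, blue), "fovy" (degrees; the focal length in pixels is half the picture's height over the tangent of half this angle, whatever the lens; pixels are square), "cx", "cy" (the principal point, pixels), "extrinsics" (4x4, takes a point from camera to world coordinates). Camera axes: x right, y up, looking along -z (the intrinsics and any distortion apply to the point x, -y, -z); pixel columns grow to the right and rows downward; lengths in mm; the calibration is good to about 2 mm. A picture is of the moment at which its call begins. There is no depth.
- robot.job_done(): hands the job in; it is judged then, once.
The state is a dict: "clock": time; "qpos": joint angles; "joint_velocities": joint speeds; "tau": joint torques, N m; "ee_pos": TCP position; "tcp_rot": TCP orientation; "contact_force": force on the tool from outside, world axes, zero at the start; "ft_torque": the same for the moment, N m; "opening": opening from 0.0 (shut) to 1.0 (fully open); "finger_force": force on a finger pad.
Only numpy, scipy, OpenCV 4.12 (cv2) and the standard library are available. Lean on these libraries where they do the work, as an engineer would, in place of code of your own. Each camera call takes 0.05 s, during which the arm holds its last target. There are 200 camera calls.

TASK

The press head should be left to float. On the three-lever valve bank, push the lever with the crosswise bar grip away from the robot, past the stiff detent, until it drops into its float notch and stays there by itself. Leave the two ball-knob levers as they stand.

Things in the scene. Friction and masses are not known exactly. Their poses are not given: they have to be found in the camera images.
- float_lever (a joint): Angle of the bar-grip lever, rad: 0 leans 0.45 towards the robot, 0.45 is upright, more is pushed away. Starts at 0 to 0.25. Light friction (3 N at the grip) and stays put up to 0.33; then a spring detent resists and pushes back, stiffest at 0.37 to 0.50 (about 15 N at the grip), crest 0.60; past 0.65 it springs on by itself to the float notch at its stop, 0.85, which holds it.
- float_pivot (a point): Pivot of the bar-grip lever, fixed, 90 mm above the bench. x: level push direction (yaw within 0.3), y: pivot axis, z: up. The black grip bar (22 mm diameter, 60 mm long, along y, a T on a 10 mm steel stem) has its centre at x = 130 mm sin(angle-0.45), z = 130 mm cos(angle-0.45). A steel quadrant plate with a notch stands beside the stem, up to 62 mm from the pivot.
- lift_grip (a point): Centre of the black ball knob (32 mm) on one of the two other levers, to be left alone; 115 mm from a pivot as high as the bar lever's; turned by about 3 N. The valves (80 x 50 mm blocks, tops 10 mm below the pivots) stand in a row along y, 85 mm apart, on a base plate 120 x 300 x 20 mm; the bar-grip one may be in any of the three places.
- clamp_grip (a point): Centre of the black ball knob (32 mm) of the third lever, built the same as the one of lift_grip; to be left alone. Either ball lever may stand anywhere from 0.45 rad towards the robot to 0.2 rad away from upright.

How it is judged:
By the outcome, as a careful person would: the job done as asked, in the order asked, and still so for the second after the job is handed in, with the robot touching nothing.
It also fails if it takes over 30 s, if anything falls off the work surface, if the arm or the gripper's body presses on something with over 40 N, if the wrist force passes 120 N, or if a joint passes its speed limit or range.

## Working session

There is one attempt and no reset: what is moved stays moved. The work goes in short steps, Python scripts to look and compute and a shell command to move; the robot and the scene stay as the last step left them, time stands still between calls to the robot, and variables do not carry over. Pictures are saved under pics/ and viewed, at most 10 in all, crops included, and the job is handed in when it is done.

```bash
mkdir -p pics
python3 - <<'E'
from cell import robot
import cv2,numpy as np
s=robot.get_state();print(s)
for n in("side","top"):
    c=robot.camera(n);cv2.imwrite(f"pics/{n}0.png",c["pixels"][:,:,::-1]);print(n,{k:v for k,v in c.items() if k!="pixels"})
E
```

```text
{'clock': 0.0, 'qpos': array([69.77416411, 19.13047617,  2.28343988, 84.01257162, -0.76754725,
       76.96605803, -3.3501578 ]), 'joint_velocities': array([ 0.03979891, -0.06069444, -0.07846586,  0.07956993, -0.05256839,
       -0.05223328, -0.12028734]), 'tau': array([-1.04595303e-03, -6.58546042e+01,  1.36482529e+00, -4.05580187e+01,
        1.67431973e-02,  1.25846383e-02, -3.50590290e-05]), 'ee_pos': array([ 163.07269498, -628.72386529,  230.42254189]), 'tcp_rot': array([-1.79906320e+02,  6.15128526e-03,  1.45438852e+01]), 'contact_force': array([-0.37341363,  0.37377192, -0.40954264]), 'ft_torque': array([ 0.00668328, -0.0103873 , -0.00084127]), 'finger_force': 0.0, 'opening': 1.0002397520742758}
side {'fovy': 43.253741626141114, 'cx': 278.6160281723926, 'cy': 210.27644002484453, 'extrinsics': array([[-9.83482299e-01,  1.27908573e-01, -1.28070156e-01,
         4.66046353e+02],
       [-1.80843070e-01, -7.24229251e-01,  6.65423005e-01,
         5.45213442e+02],
       [-7.63884587e-03,  6.77592347e-01,  7.35398028e-01,
         7.32456742e+02],
       [ 0.00000000e+00,  0.00000000e+00,  0.00000000e+00,
         1.00000000e+00]])}
top {'fovy': 53.98936322542222, 'cx': 277.09531484204706, 'cy': 210.54942793612074, 'extrinsics': array([[-8.28748890e-03,  9.94716198e-01, -1.02327918e-01,
         4.97721416e+02],
       [-9.99943450e-01, -7.56180124e-03,  7.47766667e-03,
         5.68100624e+01],
       [ 6.66437278e-03,  1.02384103e-01,  9.94722615e-01,
         8.31172583e+02],
       [ 0.00000000e+00,  0.00000000e+00,  0.00000000e+00,
         1.00000000e+00]])}
```

View pics/side0.png

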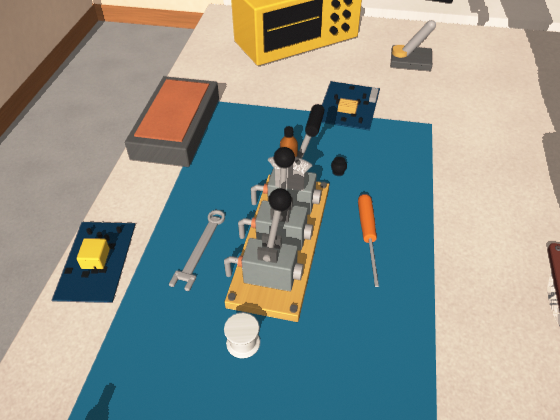

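View pics/top0.png

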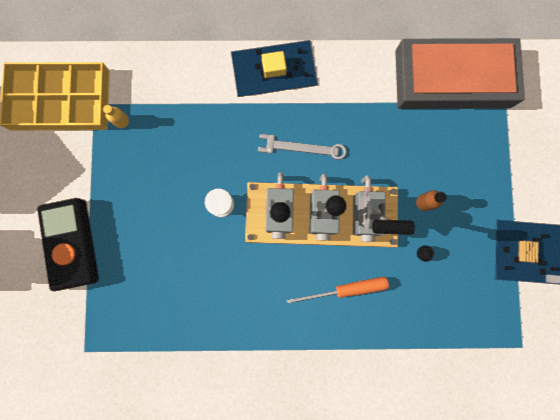

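The side view shows the bar grip near (316,120). The ball knobs are at (284,158) and (280,200). In the top view the bar is at (395,227), in the rightmost valve and leaning towards the robot; the balls are at (281,212) and (336,205). Next I'll triangulate these.

```bash
cat > h.py <<'E'
import numpy as np,cv2
def ray(c,p):
    f=210/np.tan(np.radians(c["fovy"]/2));E=c["extrinsics"]
    d=E[:3,:3]@np.array([(p[0]-c["cx"])/f,-(p[1]-c["cy"])/f,-1]);return E[:3,3],d/np.linalg.norm(d)
def plane(c,p,z):
    o,d=ray(c,p);return o+d*(z-o[2])/d[2]
def tri(c1,p1,c2,p2):
    a,d=ray(c1,p1);b,e=ray(c2,p2)
    s,t=np.linalg.lstsq(np.c_[d,-e],b-a,rcond=None)[0];u,v=a+s*d,b+t*e
    return (u+v)/2,np.linalg.norm(u-v)
def dark(c,x0,y0,x1,y1,th=45):
    m=(c["pixels"].max(2)<th).astype(np.uint8)[y0:y1,x0:x1]
    n,l,st,ce=cv2.connectedComponentsWithStats(m)
    return [(ce[i]+[x0,y0],st[i][4],cv2.minAreaRect(np.argwhere(l==i)[:,::-1].astype(np.float32)+[np.float32(x0),np.float32(y0)])) for i in range(1,n) if st[i][4]>40]
E
python3 - <<'E'
from cell import robot
from h import *
t=robot.camera("top");s=robot.camera("side")
print("top",*dark(t,260,180,420,242),sep="\n");print("side",*dark(s,262,95,328,215),sep="\n")
hsv=cv2.cvtColor(t["pixels"],cv2.COLOR_RGB2HSV)
m=cv2.inRange(hsv,(10,100,100),(30,255,255));m[:,:235]=0;m[:175]=0;m[255:]=0;m[:,405:]=0
r=cv2.minAreaRect(np.argwhere(m>0)[:,::-1].astype(np.float32));b=cv2.boxPoints(r)
print([plane(t,p,20).round(1) for p in b])
E
```

```text
top
(array([335.66083916, 205.39160839]), np.int32(286), ((335.75, 205.24998474121094), (18.384775161743164, 19.091880798339844), 45.0))
(array([280.17562724, 211.93189964]), np.int32(279), ((280.0, 212.0), (18.0, 18.0), 90.0))
(array([393.10153257, 226.64559387]), np.int32(522), ((393.0162658691406, 226.71519470214844), (40.50535583496094, 13.577850341796875), 3.2704880237579346))
side
(array([314.56842105, 119.96578947]), np.int32(380), ((314.6026916503906, 119.91621398925781), (13.013300895690918, 32.27592849731445), 17.10272979736328))
(array([288.5, 131.5]), np.int32(76), ((288.5, 131.5), (9.0, 7.0), 90.0))
(array([284.05610561, 156.91089109]), np.int32(303), ((284.0, 156.5), (19.0, 20.0), 90.0))
(array([280.0952381 , 199.23015873]), np.int32(378), ((280.0, 199.5), (21.0, 22.0), 90.0))
[array([519.8, 114. ,  20. ]), array([638.9, 110.3,  20. ]), array([ 627.4, -192.3,   20. ]), array([ 508.3, -184.1,   20. ])]
```

Run:
```python
from cell import robot
from h import *
t=robot.camera("top");s=robot.camera("side")
for n,a,b in(("bar",(393.0,226.7),(314.6,119.9)),("b1",(335.7,205.4),(284,156.9)),("b2",(280.2,211.9),(280.1,199.3))):
    print(n,*tri(t,a,s,b))
yaw=np.radians(-2.4);u=np.array([np.cos(yaw),np.sin(yaw)]);v=np.array([-u[1],u[0]])
C=np.array([573.6,-38]);
for p in((393.0,226.7),):
    for z in(205,210,215,220):
        q=plane(t,p,z)[:2]-C;print(z,plane(t,p,z).round(1),"valve u,v",q@u,q@v)
st=robot.get_state();print(st["clock"],st["ee_pos"])
```

```text
bar [ 535.22263526 -120.89225012  216.79800334] 0.22148326836192547
b1 [569.09906255 -37.28357556 207.44296146] 0.0039185501095886375
b2 [559.81472248  47.36424782 205.0430545 ] 0.4168054705875446
205 [ 536.1 -124.3  205. ] valve u,v -33.897747049521556 -87.7943677384105
210 [ 535.7 -122.9  210. ] valve u,v -34.26413574899257 -86.36230407704062
215 [ 535.4 -121.4  215. ] valve u,v -34.63052444846359 -84.93024041567072
220 [ 535.1 -120.   220. ] valve u,v -34.9969131479346 -83.49817675430081
0.3 [ 163.15081282 -629.02052045  231.00624968]
```

The bar centre is at about (535,-121,215). Its lever angle is about 0.18 and the height fits what it must be. The pivot is at about (570,-123), yaw about -2.4°. I'll close the fingers and travel to the robot side of the bar.

```bash
python3 -m pendant '[1,-1,0,0,0,0,0, 2,-2,0,0,0,0,0, 2.5,-2.4,0,0,0,0,0, 2.5,-2.4,0,0,0,0,0, 2.5,-2.4,0,0,0,0,0, 2.5,-2.4,0,0,0,0,0, 2.5,-2.4,0,0,0,0,0, 2.5,-2.4,0,0,0,0,0, 2.5,-2.4,0,0,0,0,0, 2.5,-2.4,0,0,0,0,0, 2,-2,0,0,0,0,0, 1,-1,0,0,0,0,0]' 40
```

```text
clock: 1.3
ee_pos: [353.7, -316.4, 231.6]
tcp_rot: [180.0, -0.1, 14.8]
contact_force: [0.2, -1.1, 0.2]
opening: -0.001
finger_force: 0.0
```

```bash
python3 -m pendant '[1.4,-1.3,0,0,0,0,0, 2.5,-2.4,0,0,0,0,0, 2.5,-2.4,0,0,0,0,0, 2.5,-2.4,0,0,0,0,0, 2.5,-2.4,0,0,0,0,0, 2.5,-2.4,0,0,0,0,0, 1.8,-1.7,0,0,0,0,0, 1,-1,0,0,0,3,0, 0,0,0,0,0,5,0, 0,0,0,0,0,5,0, 0,0,0,0,0,4,0, 0,0,0,0,0,0,0]'
python3 - <<'E'
from cell import robot
import cv2
for n in("side","top"):
    c=robot.camera(n);cv2.imwrite(f"pics/{n}1.png",c["pixels"][:,:,::-1])
E
```

```text
clock: 2.3
ee_pos: [473.1, -123.0, 231.4]
tcp_rot: [180.0, -0.0, -2.6]
contact_force: [-0.7, -0.7, 0.1]
opening: 0.002
finger_force: 0.0
```

View pics/side1.png

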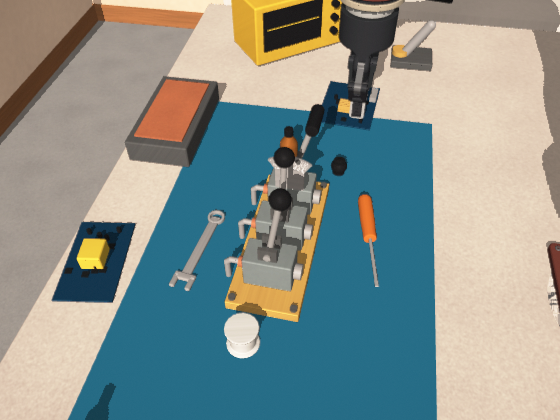

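The closed fingers are just robot-side of the bar, with the tip at (357,112) and the bar at (315,120). I'll lower and start pushing.

```bash
python3 -m pendant '[0,-0.3,1.2,0,0,0,0, 0,0,1.2,0,0,0,0, 0,0,1,0,0,0,0, 1,0,0,0,0,0,0, 1,0,0,0,0,0,0, 1,0,0,0,0,0,0, 0.8,0,0,0,0,0,0, 0.8,0,0,0,0,0,0, 0.8,0,0,0,0,0,0, 0,0,0,0,0,0,0]'; python3 -m pendant '[0.7,0,0,0,0,0,0, 0.7,0,0,0,0,0,0, 0.7,0,0,0,0,0,0, 0,0,0,0,0,0,0]'
```

```text
clock: 3.23
ee_pos: [528.6, -122.4, 197.3]
tcp_rot: [-180.0, -0.0, -2.4]
contact_force: [-0.9, 1.2, 0.5]
opening: 0.004
finger_force: 0.0
clock: 3.57
ee_pos: [548.0, -123.5, 197.4]
tcp_rot: [180.0, 0.1, -2.5]
contact_force: [-6.1, -1.3, 4.3]
opening: -0.002
finger_force: 2.8
```

Contact is in the detent zone, with a small force as expected. I'll push on past the crest.

```bash
python3 -m pendant '[0.7,0,0,0,0,0,0, 0.7,0,0,0,0,0,0]'; python3 -m pendant '[0.7,0,0,0,0,0,0, 0.7,0,0,0,0,0,0]';python3 -m pendant '[0.6,0,0,0,0,0,0, 0.6,0,0,0,0,0,0,0,0,0,0,0,0,0]'
python3 - <<'E'
from cell import robot
import cv2
c=robot.camera("side");cv2.imwrite("pics/side2.png",cv2.resize(c["pixels"][60:220,200:400,::-1],None,fx=3,fy=3))
E
```

```text
clock: 3.73
ee_pos: [561.1, -124.1, 197.6]
tcp_rot: [180.0, 0.2, -2.5]
contact_force: [-8.3, 1.0, 6.8]
opening: -0.002
finger_force: 4.3
clock: 3.9
ee_pos: [576.3, -124.7, 197.2]
tcp_rot: [180.0, 0.0, -2.5]
contact_force: [0.0, 0.5, 0.7]
opening: 0.001
finger_force: 0.0
clock: 4.15
ee_pos: [589.4, -125.0, 197.3]
tcp_rot: [-180.0, -0.1, -2.4]
contact_force: [-0.6, 0.6, 0.6]
opening: -0.004
finger_force: 0.0
```

View pics/side2.png

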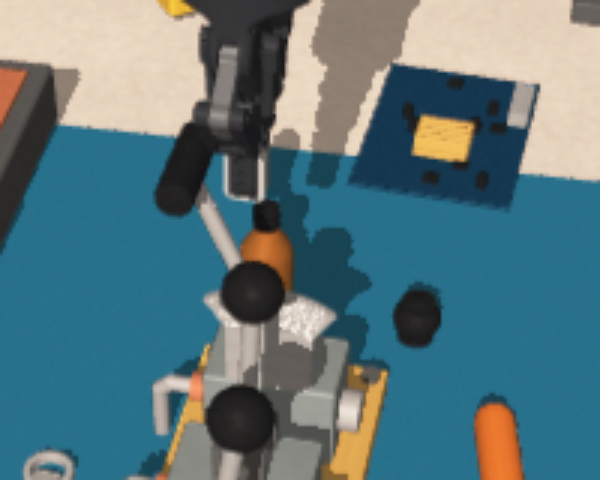

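The bar now leans away, at crop (185,170), clear of the fingers. I'll back off, rise and verify.

```bash
python3 -m pendant '[-1,0,0,0,0,0,0, -2,0,0,0,0,0,0, -2,0,0,0,0,0,0, -2,0,0,0,0,0,0, -2,0,0,0,0,0,0, -2,0,-1,0,0,0,0, 0,0,-2,0,0,0,0, 0,0,-2,0,0,0,0, 0,0,-1,0,0,0,0, 0,0,0,0,0,0,0, 0,0,0,0,0,0,0]'
python3 - <<'E'
from cell import robot
from h import *
t=robot.camera("top");s=robot.camera("side")
for n,c in(("side",s),("top",t)): cv2.imwrite(f"pics/{n}3.png",c["pixels"][:,:,::-1])
for n,v in(("top",dark(t,260,150,425,225)),("side",dark(s,240,90,328,215))):
    for q in v: print(n,q[0].round(1),q[1])
E
```

```text
clock: 5.12
ee_pos: [478.1, -120.4, 257.2]
tcp_rot: [180.0, -0.0, -2.5]
contact_force: [0.4, 0.9, -0.4]
opening: 0.002
finger_force: 0.0
top [392.1 171.2] 495
top [335.8 205.5] 284
top [280.2 211.9] 274
side [261.7 115.8] 370
side [288.5 131.5] 76
side [284.  156.9] 306
side [280.1 199.3] 378
```

View pics/top3.png

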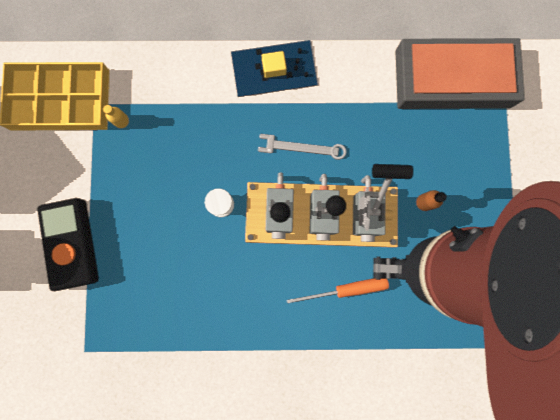

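The top view shows the bar leaning away at (392,171). The ball knobs have not moved and the robot is clear. I'll check the angle once more, then hand in.

Run:
```python
from cell import robot
from h import *
t=robot.camera("top");s=robot.camera("side")
p,e=tri(t,(392.1,171.2),s,(261.7,115.8));u=(p[:2]-[570,-123])@[.999,-.042]
a=.45+np.arctan2(u,p[2]-90);print(p,e,a)
if a>.78: print(robot.job_done())
```

```text
[ 620.73697271 -124.32141133  211.05726148] 0.07120429884622663 0.8469093312629851
the job is handed in; nothing more can be done
None
```

The bar-grip lever is in its float notch (measured 0.847 rad, stop at 0.85) and stays there by itself; the two ball-knob levers did not move, the arm is clear, and the job was handed in about 5 s into the 30 s allowed.

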